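Nest the wooden desk pots at the bookshop till

TASK

A customer is buying the set of three pale wooden desk pots with the red and green bands. Nest them for her in size order: the middle pot inside the wide one and the slim pot inside the middle one, all upright and sitting on each other's floors, set down rather than dropped. The blue pot is not part of the set: leave it standing where it is.

Things in the scene. Friction and masses are not known exactly. Their poses are not given: they have to be found in the camera images.
- wide_pot: The wide low pot of the set: pale wood, open top, a red and a green band round it. 98 mm outside diameter, 45 mm high, straight walls 4 mm thick (90 mm bore), floor 5 mm thick, about 300 g. Stands in the right half of the counter (-y). Origin at the centre of its underside, z along its axis (up as it stands); it stands upright on the counter at the start. Being round, its yaw means nothing. 
- middle_pot: The middle pot of the set: pale wood, open top, a red and a green band near its rim. 64 mm outside diameter, 80 mm high, straight walls 3 mm thick (58 mm bore), floor 5 mm thick, about 140 g; can be gripped across its outside near the rim. Seated in the wide pot, its rim stands 40 mm above the wide pot's rim. Origin at the centre of its underside, z along its axis (up as it stands); it stands upright on the counter at the start. Being round, its yaw means nothing. 
- slim_pot: The slim tall pot of the set: pale wood, open top, a red and a green band near its rim. 40 mm outside diameter, 110 mm high, straight walls 3 mm thick, floor 5 mm thick, about 100 g; can be gripped across its outside near the rim. Seated in the middle pot, its rim stands 35 mm above the middle pot's rim. Origin at the centre of its underside, z along its axis (up as it stands); it stands upright on the counter at the start. Being round, its yaw means nothing. 
- blue_pot: A bystander: a blue glazed pot with a white band, of the same shape and size as the middle pot (64 mm outside diameter, 80 mm high), about 200 g. To be left standing where it is. The middle, slim and blue pots stand at least 90 mm apart, centre to centre, in any arrangement. Origin at the centre of its underside, z along its axis (up as it stands); it stands upright on the counter at the start. Being round, its yaw means nothing. 
There are look-alikes about, which are no part of the job. Leave any pink look-alike of the middle_pot alone.

How it is judged (in metres and radians):
At the end, for the whole second after the job is handed in: The middle pot sits in the wide pot (underside within 12 mm of the wide pot's underside in height, axes within 18 mm) and the slim pot sits in the middle pot (within 12 mm in height, axes within 15 mm); the wide pot stands on the counter; all three are within 10 degrees of upright and at rest (horizontal distance between middle_pot and wide_pot below 0.018 m and z of middle_pot in the frame of wide_pot between 0 and 0.012 m and horizontal distance between slim_pot and middle_pot below 0.015 m and z of slim_pot in the frame of middle_pot between 0 and 0.012 m and height (world z) of wide_pot below 0.01 m and angle between each of wide_pot, middle_pot, slim_pot's own z axis and vertical below 0.17 rad and linear speed of each of wide_pot, middle_pot, slim_pot below 0.03 m/s); the robot touches nothing.
It fails at once if the blue pot is moved more than 30 mm (distance of blue_pot from where it was at the start of the episode above 0.03 m).
It fails at once if the middle pot is dropped into the wide pot from a height (faster than 0.8 m/s there, a fall of some 30 mm) (horizontal distance between middle_pot and wide_pot below 0.03 m and z of middle_pot in the frame of wide_pot below 0.09 m and linear speed of middle_pot above 0.8 m/s).
It fails at once if the slim pot is dropped into the middle pot from a height (faster than 0.8 m/s there, a fall of some 30 mm) (horizontal distance between slim_pot and middle_pot below 0.03 m and z of slim_pot in the frame of middle_pot below 0.12 m and linear speed of slim_pot above 0.8 m/s).
It also fails if it takes over 62 s, if anything falls off the work surface, if the arm or the gripper's body presses on something with over 40 N, if the wrist force passes 120 N, or if a joint passes its speed limit or range.

ROBOT

A 7-joint arm with a two-finger parallel gripper is mounted at the origin on the work surface. World frame = base frame: x ahead of the robot, y to its left, z up, the work surface at z = 0. Lengths are in m, angles in degrees, forces in N, time in s.
With the tool pointing down it reaches from about 0.425 to 0.875 m from the base axis. Payload 4.7 kg.
Tool frame: the origin (TCP) lies at the very end of the fingers, on their centre line; the grasp point (between the pads) lies 19 mm behind it (env.grasp_offset is the distance from the TCP to the grasp point, in m); z points along the fingers, y is the line along which they close (so a half turn about z gives the same grasp; the last joint's range is limited). The gripper opens to 87 mm and grips with 3 to 60 N. Pads are 19 mm wide; open, the fingers measure 117 mm over their backs; the gripper's body (75 mm by 190 mm) begins 51 mm behind the grasp point.
Start: joints at [72.714, 18.392, -4.016, 83.108, 1.295, 78.541, -3.26], TCP at [0.202, -0.618, 0.223] pointing down, gripper open.
Joint ranges: [-163.93, 163.93], [-17.29, 119.83], [-79.2, 71.16], [3.27, 140.29], [-89.18, 269.18], [5.43, 117.66], [-154.24, 154.24]. Speed limits (degrees/s): [147.25, 147.25, 180, 180, 180, 180, 180].

INTERFACE

Orientations are given as [roll, pitch, yaw] about the fixed x, y, z axes, in that order (R = Rz(yaw) Ry(pitch) Rx(roll)).
In Python, from cell import env gives the robot as it stands. The module is installed in compiled form; this text tells all that it offers.
- The arm moves only by the tool drive_tool, never from a script. Its argument "moves" is one flat list of numbers, 5 for each row, row after row: the shift along the tool's x, y, z in units of 40 mm (1.0 is 40 mm), then the turn about the tool's z in units of 10 degrees (1.0 is 10 degrees), then the finger opening in mm, from 0 to 87. A call has 1 to 5 rows; each row is the pose to reach, as a shift and turn from the pose commanded when the call began, along the tool's axes at that moment; what a row does not reach only later rows make up. A row lasts 1/8 s, in which the tool goes at most 62.5 mm and 10.7 degrees, less where a joint would pass 70% of its speed; a pose out of reach is approached as far as the arm can. A call with a gripper value outside its range is refused whole. The fingers move at their own pace and stop on an object; "squeeze" is the grip in N (left out, the last holds). Time passes only in rows, so rows that repeat a pose let the fingers close. It gives the time, the measured TCP pose, the force, the opening and the grip force at its end, in the units of the state.
- env.get_obs(): the state, without advancing time (a new reading comes with each control period).
- env.read_camera(name): name is "scene" or "top" or "wrist"; returns (picture, depth): 400x640x3 uint8, red, green, blue; 400x640 float32, m along the optical axis (not along the pixel's ray), 0 where there is no reading.
- env.camera_model(name): a dict with "K" (3x3 intrinsics, pixels), "k1" (the pictures are not rectified: a ray, as slopes to the right and down, at radius r is drawn at 1 + k1 r^2 times it, then the intrinsics apply), "rvec" (rotation vector, rad) and "tvec" (3), from world to camera coordinates, as OpenCV has them; the wrist camera has in their place "tool_from_camera" (4x4, takes a point from camera to tool coordinates, whose origin is the TCP and whose axes are the flange's). Camera axes: x right, y down, z forward; pixel columns grow to the right and rows downward; lengths in m; the calibration is good to about 2 mm. A picture is of the moment at which its call begins: read the wrist's pose just before it. camera_model takes no time and is no camera call.
- env.sign_off(): hands the job in; it is judged then, once.
The state is a dict: "time_s": time; "qpos": joint angles; "joint_velocities": joint speeds; "effort": joint torques, N m; "tool_pos": TCP position; "tool_rot": TCP orientation; "force": force on the tool from outside, world axes, zero at the start; "wrist_torque": the same for the moment, N m; "grip_width": finger opening in m; "grasp_force": force on a finger pad.
Only numpy, scipy, OpenCV 4.12 (cv2) and the standard library are available. Lean on these libraries where they do the work, as an engineer would, in place of code of your own. Each camera call takes 0.05 s, during which the arm holds its last target. There are 200 camera calls.

## Working session

There is one attempt and no reset: what is moved stays moved. The work goes in short steps, Python scripts to look and compute and a tool call to move; the robot and the scene stay as the last step left them, time stands still between calls to the robot, and variables do not carry over. Pictures are saved under pics/ and viewed, at most 10 in all, crops included, and the job is handed in when it is done.

Besides the shell and the picture viewer there is one more tool, called after "Request:" as name(argument=value, ...) on one line, values as JSON. drive_tool: Moves the arm, as the interface text tells. Its arguments: {"type":"object","properties":{"moves":{"type":"array","items":{"type":"number"}},"squeeze":{"type":"number"}},"required":["moves"]}

```bash
mkdir -p pics
cat > h.py <<'E'
import numpy as np, cv2
from cell import env
from scipy.spatial.transform import Rotation as R
def cam(name):
    m=env.camera_model(name); K=np.array(m["K"]); k1=m["k1"]
    if "rvec" in m:
        Rw=cv2.Rodrigues(np.array(m["rvec"],float))[0].T; c=-Rw@np.array(m["tvec"],float).ravel()
    else:
        o=env.get_obs(); T=np.array(m["tool_from_camera"])
        Rt=R.from_euler('xyz',rot(o),degrees=True).as_matrix()
        Rw=Rt@T[:3,:3]; c=Rt@T[:3,3]+np.array(o["tool_pos"])
    return K,k1,Rw,c
def rot(o): return np.array(o["tool_rot"])
def rays(C,px):
    K,k1,Rw,c=C
    d=np.array([k1,0,0,0],float)
    p=cv2.undistortPoints(np.array(px,float).reshape(-1,1,2),K,d).reshape(-1,2)
    return np.c_[p,np.ones(len(p))]@Rw.T
def plane(C,px,z):
    r=rays(C,px); return C[3]+r*((z-C[3][2])/r[:,2])[:,None]
def cloud(C,depth):
    v,u=np.nonzero(depth>0); r=rays(C,np.c_[u,v]); return u,v,C[3]+r*depth[v,u][:,None]
E
python3 - <<'E'
from h import *
o=env.get_obs();print(o)
for n in("scene","top"):
    C=cam(n);p,d=env.read_camera(n);print(n,C[0].tolist(),C[1],C[3],C[2][:,2]);cv2.imwrite(f"pics/{n}0.png",p[:,:,::-1]);np.savez(f"{n}0.npz",p=p,d=d)
print(env.camera_model("wrist"))
E
```

```text
{'time_s': 0.0, 'qpos': array([72.71347473, 18.43948217, -4.01639701, 83.17296547,  1.29764043,
       78.54002432, -3.26125137]), 'joint_velocities': array([ 0.05246942, -0.02700891, -0.03803501,  0.03274853, -0.06816931,
        0.02042072, -0.01307541]), 'effort': array([ 3.51922199e-04, -4.91285491e+01, -4.03824449e-01, -3.12525880e+01,
       -6.40320126e-02,  4.37951123e-02,  1.70802819e-04]), 'tool_pos': array([ 0.20165888, -0.61736599,  0.22147381]), 'tool_rot': array([-1.79892918e+02,  7.92382153e-03,  1.80963364e+01]), 'force': array([0.17489961, 0.03025452, 0.10164327]), 'wrist_torque': array([-0.00153684,  0.02508929,  0.01195432]), 'grasp_force': 0.0, 'grip_width': 0.0871518202953592}
scene [[469.5540723717117, 0.0, 314.8930897185236], [0.0, 469.5540723717117, 203.2533008887409], [0.0, 0.0, 1.0]] -0.01165354884902289 [ 1.22180579 -0.15005148  0.52168591] [-0.82341116  0.20212177 -0.53022716]
top [[411.34080282553725, 0.0, 316.60066139840296], [0.0, 411.34080282553725, 202.25959398644127], [0.0, 0.0, 1.0]] -0.04556557052352638 [0.32153641 0.02888158 0.89572764] [ 0.20464896 -0.01682527 -0.97869082]
{'K': array([[284.77929278,   0.        , 321.93091156],
       [  0.        , 284.77929278, 201.26740843],
       [  0.        ,   0.        ,   1.        ]]), 'k1': -0.008463898136313812, 'tool_from_camera': array([[ 5.45883595e-04, -9.62470189e-01, -2.71386876e-01,
         7.43890900e-02],
       [ 9.99999319e-01,  2.45561846e-04,  1.14057567e-03,
         1.55599324e-04],
       [-1.03112782e-03, -2.71387314e-01,  9.62469668e-01,
        -1.62008677e-01],
       [ 0.00000000e+00,  0.00000000e+00,  0.00000000e+00,
         1.00000000e+00]])}
```

View pics/top0.png

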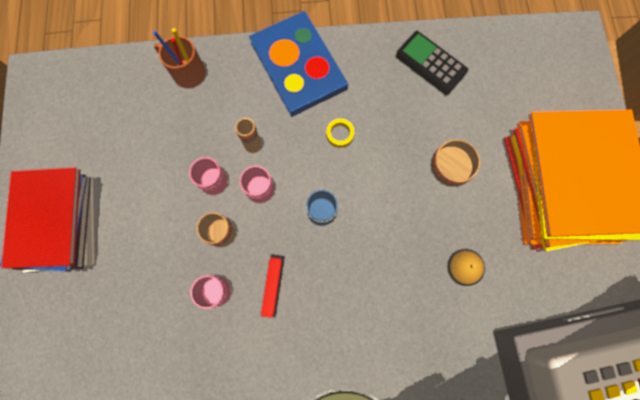

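View pics/scene0.png

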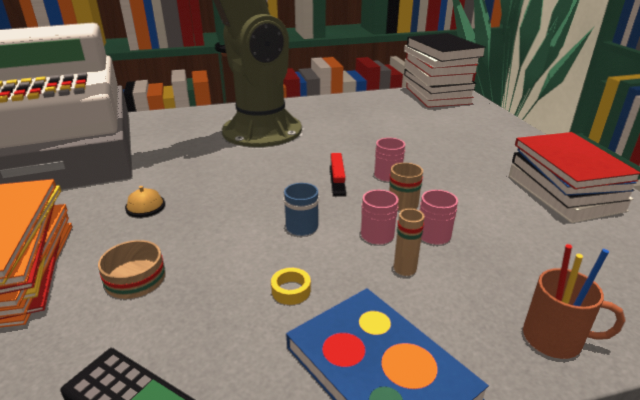

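Top: wide pot at (456,162), middle at (213,229), slim at (246,128), blue at (321,207), and pink look-alikes at (207,175), (257,184) and (210,292). Scene: wide at (132,263), middle rim at (406,173), slim rim at (410,215), blue at (302,205).

Run:
```python
from h import *
seeds={"wide":((456,162),(132,263),98,.045,28),"middle":((213,229),(406,173),64,.08,22),"slim":((246,128),(410,215),40,.11,18),"blue":((321,207),(302,190),64,.08,22),"pinkA":((207,175),(438,205),64,.08,22),"pinkB":((257,184),(380,205),64,.08,22)}
D={}
for n in("scene","top"):
    z=np.load(n+"0.npz");D[n]=(cam(n),z["p"],z["d"])
for k,(t,s,dia,h,r) in seeds.items():
    for n,px in(("top",t),("scene",s)):
        C,p,d=D[n]
        u,v,P=cloud(C,d)
        q=plane(C,[px],h)[0]
        w=np.hypot(u-px[0],v-px[1])<r*(1 if n=="top" else 1.5)
        w&=np.hypot(*(P[:,:2]-q[:2]).T)<dia/1000*.8
        Q=P[w]; zt=np.percentile(Q[:,2],97)
        rim=Q[Q[:,2]>zt-.008]
        A=np.c_[2*rim[:,:2],np.ones(len(rim))];c=np.linalg.lstsq(A,(rim[:,:2]**2).sum(1),rcond=None)[0]
        print(k,n,"ray",q[:2].round(3),"rimz",zt.round(3),"circ",c[:2].round(4),"r",np.sqrt(c[2]+c[:2]@c[:2]).round(4),len(rim))
    (Ct,_,_),(Cs,_,_)=D["top"],D["scene"]
    a,b=rays(Ct,[t])[0],rays(Cs,[s])[0]
    x=np.linalg.lstsq(np.c_[a,-b],Cs[3]-Ct[3],rcond=None)[0]
    print("   two-view",((Ct[3]+x[0]*a+Cs[3]+x[1]*b)/2).round(3))
```

```text
wide top ray [ 0.563 -0.295] rimz 0.047 circ [ 0.5666 -0.2986] r 0.0468 344
wide scene ray [ 0.583 -0.295] rimz 0.045 circ [ 0.5686 -0.2998] r 0.0469 731
   two-view [ 0.566 -0.299  0.033]
middle top ray [0.455 0.227] rimz 0.082 circ [0.4578 0.2282] r 0.0298 188
middle scene ray [0.472 0.22 ] rimz 0.08 circ [0.4586 0.2257] r 0.0302 269
   two-view [0.456 0.228 0.071]
slim top ray [0.652 0.145] rimz 0.112 circ [0.6544 0.1485] r 0.0185 126
slim scene ray [0.655 0.144] rimz 0.11 circ [0.6552 0.1458] r 0.0184 255
   two-view [0.652 0.146 0.108]
blue top ray [0.482 0.007] rimz 0.082 circ [0.4859 0.0056] r 0.0303 173
blue scene ray [0.485 0.006] rimz 0.08 circ [0.4871 0.0027] r 0.0303 308
   two-view [0.482 0.007 0.078]
pinkA top ray [0.569 0.235] rimz 0.082 circ [0.5758 0.2404] r 0.0298 191
pinkA scene ray [0.596 0.227] rimz 0.08 circ [0.5769 0.2382] r 0.03 274
   two-view [0.574 0.24  0.064]
pinkB top ray [0.541 0.133] rimz 0.082 circ [0.5482 0.1378] r 0.0303 182
pinkB scene ray [0.57  0.128] rimz 0.08 circ [0.5495 0.135 ] r 0.03 280
   two-view [0.546 0.137 0.063]
```

Rim heights and radii match the text, and the two views agree to about 3 mm. I'll drive off now, turning the tool to yaw 0 so its axes line up with the world.

Request:
drive_tool(moves=[1.36,-0.74,0,0.9,87,2.72,-1.48,0,1.81,87,4.08,-2.22,0,1.81,87,5.44,-2.96,0,1.81,87,6.8,-3.7,0,1.81,87], squeeze=15)

```text
time_s: 0.72
tool_pos: [0.4154, -0.391, 0.2223]
tool_rot: [-180.0, 0.0, -0.0]
force: [1.1, -0.3, -0.5]
grip_width: 0.0869
grasp_force: 0.0
```

Request:
drive_tool(moves=[0.52,-1.36,0,0,87,1.05,-2.71,0,0,87,1.57,-4.07,0,0,87,2.1,-5.42,0,0,87,2.62,-6.78,0,0,87])

```text
time_s: 1.35
tool_pos: [0.5194, -0.1198, 0.2223]
tool_rot: [180.0, 0.0, -0.0]
force: [0.0, 0.4, -0.3]
grip_width: 0.0872
grasp_force: 0.0
```

Request:
drive_tool(moves=[0,-1.4,0,0,87,0,-2.8,0,0,87,-0.3,-4.2,0,0,87,-0.7,-5.6,0,0,87,-1,-7,0,0,87])

```text
time_s: 1.98
tool_pos: [0.4783, 0.16, 0.2223]
tool_rot: [180.0, 0.0, -0.0]
force: [2.2, 0.5, -0.8]
grip_width: 0.087
grasp_force: 0.0
```

Request:
drive_tool(moves=[-0.25,-0.84,0,0,87,-0.5,-1.68,0,0,87,-0.5,-1.68,0,0,87])

```text
time_s: 2.35
tool_pos: [0.4576, 0.2289, 0.2224]
tool_rot: [-179.9, 0.0, 0.3]
force: [0.6, 0.1, -0.3]
grip_width: 0.0867
grasp_force: 0.0
```

```bash
cat > wr.py <<'E'
from h import *
import sys
# rim measurement with wrist cam: wr.py out.png guess_x guess_y dia rimz
out,gx,gy,dia,h=sys.argv[1],*map(float,sys.argv[2:6])
C=cam("wrist");p,d=env.read_camera("wrist");cv2.imwrite(out,p[:,:,::-1])
u,v,P=cloud(C,d);w=(np.hypot(P[:,0]-gx,P[:,1]-gy)<dia*.75)&(abs(P[:,2]-h)<.02)
hsv=cv2.cvtColor(p,cv2.COLOR_RGB2HSV)[v,u]
Q=P[w];zt=np.percentile(Q[:,2],97);m=Q[:,2]>zt-.005
rim=Q[m];A=np.c_[2*rim[:,:2],np.ones(len(rim))];c=np.linalg.lstsq(A,(rim[:,:2]**2).sum(1),rcond=None)[0]
print("tcp",env.get_obs()["tool_pos"].round(4),"rim z",zt.round(4),"centre",c[:2].round(4),"r",np.sqrt(c[2]+c[:2]@c[:2]).round(4),len(rim),"hue",np.median(hsv[w][m],0))
print("extent x",rim[:,0].min().round(3),rim[:,0].max().round(3),"y",rim[:,1].min().round(3),rim[:,1].max().round(3))
E
python3 wr.py pics/w1.png .458 .227 .064 .08
```

```text
tcp [0.4586 0.2266 0.2223] rim z 0.0809 centre [0.4577 0.2285] r 0.0301 519 hue [ 14. 135. 125.]
extent x 0.426 0.489 y 0.197 0.259
```

The wrist view agrees (rim z 0.081, r 30 mm, wood hue), so I'll descend and grip.

Request:
drive_tool(moves=[0,0,1,0,87,0,0,2,0,87,0,0,3,0,87,0,0,3.7,0,87,0,-0.02,4.3,0,87])

```text
time_s: 3.02
tool_pos: [0.4595, 0.2241, 0.0488]
tool_rot: [179.9, 0.1, -0.2]
force: [-0.2, -1.0, 0.7]
grip_width: 0.087
grasp_force: 0.0
```

Request:
drive_tool(moves=[0,0,0,0,75,0,0,0,0,66,0,0,0,0,55,0,0,0,0,55,0,0,0,0,55], squeeze=15)

```text
time_s: 3.65
tool_pos: [0.4604, 0.2268, 0.0517]
tool_rot: [-180.0, -0.1, -0.0]
force: [0.7, 0.2, 5.7]
grip_width: 0.0649
grasp_force: 15.0
```

Request:
drive_tool(moves=[0,0,-0.4,0,55,0,0,-1.2,0,55,0,0,-2.2,0,55,0,0,-3.2,0,55,0,0,-4,0,55])

```text
time_s: 4.28
tool_pos: [0.4589, 0.2266, 0.2126]
tool_rot: [180.0, -0.0, 0.0]
force: [0.8, -0.4, -1.4]
grip_width: 0.0642
grasp_force: 15.0
```

Request:
drive_tool(moves=[0.3,0.8,0,0,55,0.8,2.1,0,0,55,1.3,3.4,0,0,55,1.8,4.7,0,0,55,2.2,5.9,0,0,55])

```text
time_s: 4.9
tool_pos: [0.5472, -0.0114, 0.2109]
tool_rot: [180.0, 0.0, -0.0]
force: [0.0, 0.8, -2.2]
grip_width: 0.0648
grasp_force: 15.0
```

Request:
drive_tool(moves=[0.1,1.3,0,0,55,0.2,2.6,0,0,55,0.3,3.9,0,0,55,0.4,5.1,0,0,55,0.5,5.9,0,0,55])

```text
time_s: 5.52
tool_pos: [0.5661, -0.2485, 0.2106]
tool_rot: [180.0, 0.1, -0.2]
force: [0.3, 0.8, -1.6]
grip_width: 0.0647
grasp_force: 15.0
```

```bash
python3 wr.py pics/w2.png .568 -.299 .098 .045
```

```text
tcp [ 0.5657 -0.2537  0.2102] rim z 0.0459 centre [ 0.5668 -0.2992] r 0.0466 691 hue [ 14. 134. 128.]
extent x 0.518 0.615 y -0.348 -0.251
```

Request:
drive_tool(moves=[0,0.7,0,0,55,0,1.35,0,0,55,0,1.35,0,0,55,0,1.35,0,0,55])

```text
time_s: 6.08
tool_pos: [0.5673, -0.2987, 0.2105]
tool_rot: [-179.9, 0.0, 0.0]
force: [0.0, 0.1, -1.9]
grip_width: 0.0648
grasp_force: 15.0
```

```bash
python3 wr.py pics/w3.png .567 -.299 .064 .24; python3 -c "
from h import *
for i in range(4):
    env.read_camera('scene') if i<3 else 0
    print(env.get_obs()['tool_pos'].round(4))
C=cam('top');p,d=env.read_camera('top');u,v,P=cloud(C,d)
Q=P[(np.hypot(P[:,0]-.567,P[:,1]+.299)<.12)]
p2,d2=env.read_camera('scene');cv2.imwrite('pics/s3.png',p2[:,:,::-1])"
```

```text
tcp [ 0.5675 -0.2981  0.2106] rim z 0.2595 centre [ 0.5631 -0.299 ] r 0.0344 524 hue [40. 20. 26.]
extent x 0.556 0.569 y -0.336 -0.262
[ 0.5676 -0.298   0.2107]
[ 0.5676 -0.2981  0.2107]
[ 0.5676 -0.2983  0.2108]
[ 0.5676 -0.2983  0.2108]
```

View pics/w3.png

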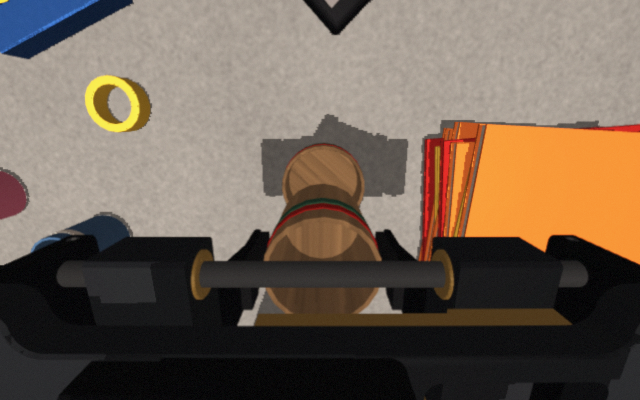

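View pics/s3.png

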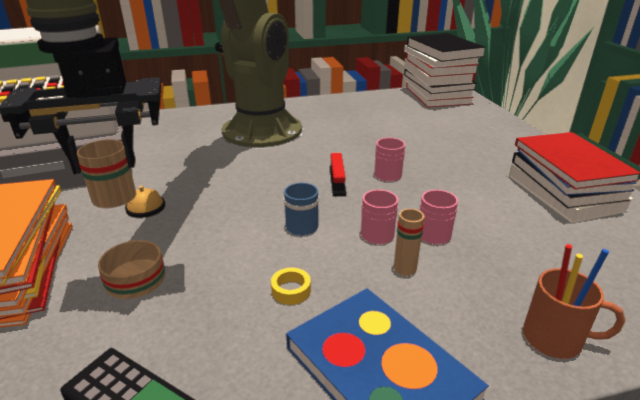

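w3 shows the middle pot upright in the fingers (columns 265-380), with the wide pot below it at about (323,178). The orange stack starts near column 425. s3 shows the pot hanging upright above the wide pot at (108,172). I'll check the stack's edge and height before going down.

```bash
python3 -c "
from h import *
z=np.load('top0.npz');C=cam('top');u,v,P=cloud(C,z['d'])
w=(P[:,0]>.45)&(P[:,0]<.7)&(P[:,1]<-.36)&(P[:,1]>-.5)&(u>500)
for a,b in((.02,.06),(.06,.1),(.1,.14),(.14,.3)):
    q=P[w&(P[:,2]>a)&(P[:,2]<b)];print(a,b,len(q),q[:,1].max() if len(q) else '', q[:,0].min() if len(q) else '')
"
```

```text
0.02 0.06 744 -0.4251288252803812 0.4500776792592678
0.06 0.1 1172 -0.42582317038042505 0.4500655908496668
0.1 0.14 2633 -0.43592622190822683 0.450079847354648
0.14 0.3 0
```

Request:
drive_tool(moves=[0,0.02,0.8,0,55,0,0.02,1.6,0,55,0,0.02,2.3,0,55,0,0.02,3,0,55,0,0.02,3.4,0,55])

```text
time_s: 7.0
tool_pos: [0.5665, -0.2997, 0.073]
tool_rot: [-179.9, 0.1, 0.0]
force: [-0.6, -0.3, -1.8]
grip_width: 0.065
grasp_force: 15.0
```

Request:
drive_tool(moves=[0,0,0.12,0,55,0,0,0.24,0,55,0,0,0.34,0,55,0,0,0.42,0,55,0,0,0.42,0,55])

```text
time_s: 7.62
tool_pos: [0.5672, -0.3004, 0.0577]
tool_rot: [180.0, 0.0, -0.0]
force: [0.2, -0.6, -1.6]
grip_width: 0.0647
grasp_force: 15.0
```

Request:
drive_tool(moves=[0,0,0.03,0,55,0,0,0.06,0,55,0,0,0.06,0,55])

```text
time_s: 8.0
tool_pos: [0.5675, -0.3004, 0.0568]
tool_rot: [180.0, -0.0, -0.0]
force: [-2.5, 1.4, 5.1]
grip_width: 0.0647
grasp_force: 15.0
```

Contact at the expected height, so I'll release and rise.

Request:
drive_tool(moves=[0,0,0,0,66,0,0,0,0,72,0,0,0,0,80,0,0,0,0,87,0,0,0,0,87])

```text
time_s: 8.62
tool_pos: [0.5672, -0.3004, 0.0552]
tool_rot: [180.0, 0.0, -0.0]
force: [-0.1, 0.0, 0.1]
grip_width: 0.0855
grasp_force: 0.0
```

Request:
drive_tool(moves=[0,0,-0.5,0,87,0,0,-1.5,0,87,0,0,-2.5,0,87,0,0,-3.5,0,87,0,0,-4.4,0,87])

```text
time_s: 9.25
tool_pos: [0.5676, -0.3003, 0.2349]
tool_rot: [179.9, -0.1, 0.0]
force: [0.4, 0.3, 0.3]
grip_width: 0.0872
grasp_force: 0.0
```

```bash
python3 wr.py pics/w4.png .567 -.299 .064 .085; python3 wr.py pics/w4b.png .567 -.299 .098 .045
```

```text
tcp [ 0.5698 -0.3013  0.2406] rim z 0.0859 centre [ 0.5646 -0.3003] r 0.0301 487 hue [ 14. 136. 116.]
extent x 0.533 0.596 y -0.332 -0.269
tcp [ 0.5699 -0.3012  0.2385] rim z 0.0628 centre [ 0.5661 -0.3003] r 0.0303 124 hue [ 13.5 134.   71.5]
extent x 0.535 0.597 y -0.329 -0.272
```

The middle pot is seated: its rim is at 0.086, concentric with the wide pot. Next is the slim pot.

Request:
drive_tool(moves=[0.2,-1.1,0,0,87,0.4,-2.3,0,0,87,0.7,-3.5,0,0,87,0.9,-4.7,0,0,87,1.1,-5.9,0,0,87])

```text
time_s: 9.98
tool_pos: [0.6112, -0.0627, 0.2319]
tool_rot: [180.0, -0.0, -0.0]
force: [0.4, 0.4, 0.7]
grip_width: 0.087
grasp_force: 0.0
```

Request:
drive_tool(moves=[0.2,-1.3,0,0,87,0.5,-2.6,0,0,87,0.8,-3.9,0,0,87,1.09,-5.29,0,0,87,1.09,-5.29,0,0,87])

```text
time_s: 10.6
tool_pos: [0.6534, 0.1551, 0.2315]
tool_rot: [-179.7, 0.0, 0.6]
force: [-0.1, -0.6, 0.3]
grip_width: 0.0868
grasp_force: 0.0
```

```bash
python3 wr.py pics/w5.png .655 .147 .04 .11
```

```text
tcp [0.654  0.1508 0.2314] rim z 0.1109 centre [0.6543 0.1481] r 0.0182 359 hue [ 14. 134. 124.]
extent x 0.635 0.674 y 0.128 0.168
```

Request:
drive_tool(moves=[0,0,0.7,0,87,0,0,1.5,0,87,0,0,2.4,0,87,0,0,3.2,0,87,0,0,3.66,0,87])

```text
time_s: 11.28
tool_pos: [0.6543, 0.1444, 0.0832]
tool_rot: [179.9, 0.1, -0.2]
force: [0.3, 0.1, 0.8]
grip_width: 0.0866
grasp_force: 0.0
```

Request:
drive_tool(moves=[0,0,0,0,70,0,0,0,0,55,0,0,0,0,45,0,0,0,0,34,0,0,0,0,34], squeeze=12)

```text
time_s: 11.9
tool_pos: [0.6551, 0.1474, 0.0854]
tool_rot: [180.0, -0.0, -0.0]
force: [1.2, -0.9, -0.2]
grip_width: 0.0452
grasp_force: 0.0
```

Request:
drive_tool(moves=[0,0,0,0,34,0,0,0,0,34,0,0,0,0,34])

```text
time_s: 12.28
tool_pos: [0.655, 0.1475, 0.0852]
tool_rot: [-180.0, -0.0, 0.0]
force: [-0.4, -0.1, 1.2]
grip_width: 0.0403
grasp_force: 12.0
```

Request:
drive_tool(moves=[0,0,-0.4,0,34,0,0,-1.2,0,34,0,0,-2.1,0,34,0,0,-3,0,34,0,0,-3.75,0,34])

```text
time_s: 12.9
tool_pos: [0.655, 0.1473, 0.2374]
tool_rot: [-180.0, -0.1, -0.0]
force: [0.2, -0.3, -0.1]
grip_width: 0.04
grasp_force: 12.0
```

Request:
drive_tool(moves=[-0.2,0.8,0,0,34,-0.4,2,0,0,34,-0.6,3.2,0,0,34,-0.9,4.4,0,0,34,-1.1,5.6,0,0,34])

```text
time_s: 13.52
tool_pos: [0.6102, -0.0783, 0.2359]
tool_rot: [180.0, -0.0, -0.0]
force: [1.2, 0.2, -1.2]
grip_width: 0.0401
grasp_force: 12.0
```

Request:
drive_tool(moves=[-0.3,1.3,0,0,34,-0.6,2.6,0,0,34,-0.9,3.8,0,0,34,-1.05,4.8,0,0,34,-1.12,5.59,0,0,34])

```text
time_s: 14.15
tool_pos: [0.565, -0.3027, 0.2358]
tool_rot: [179.9, 0.0, -0.1]
force: [0.8, -0.6, -1.8]
grip_width: 0.0399
grasp_force: 12.0
```

Request:
drive_tool(moves=[0,0,0,0,34,0,0,0,0,34,0,0,0,0,34])

```text
time_s: 14.52
tool_pos: [0.5667, -0.2984, 0.2354]
tool_rot: [-180.0, -0.0, 0.2]
force: [-0.2, 0.1, -1.2]
grip_width: 0.0402
grasp_force: 12.0
```

```bash
python3 -c "
from h import *
p,d=env.read_camera('scene');C=cam('scene');cv2.imwrite('pics/s6.png',cv2.resize(p[80:330,0:260,::-1],None,fx=2,fy=2))
u,v,P=cloud(C,d)
def fit(w,r0):
    Q=P[w];zt=np.percentile(Q[:,2],98);rim=Q[Q[:,2]>zt-.006]
    A=np.c_[2*rim[:,:2],np.ones(len(rim))];c=np.linalg.lstsq(A,(rim[:,:2]**2).sum(1),rcond=None)[0]
    print(zt.round(4),c[:2].round(4),np.sqrt(c[2]+c[:2]@c[:2]).round(4),len(rim))
n=np.hypot(P[:,0]-.566,P[:,1]+.3)<.045
fit(n&(P[:,2]<.095)&(P[:,2]>.06),.03)
# visible slim wall slices
from scipy.optimize import least_squares
for a in(.155,.17,.19,.205):
    Q=P[n&(abs(P[:,2]-a)<.006)][:,:2]
    if len(Q)<8: continue
    s=least_squares(lambda x:np.hypot(Q[:,0]-x[0],Q[:,1]-x[1])-.02,[.56,-.3],loss='soft_l1',f_scale=.002);print('slim',a,s.x.round(4),len(Q))
print('bottom',np.percentile(P[n&(P[:,2]>.11)][:,2],1).round(4),env.get_obs()['tool_pos'].round(4))"
```

```text
0.0855 [ 0.566  -0.3008] 0.0305 348
slim 0.155 [ 0.5656 -0.2986] 177
slim 0.17 [ 0.5658 -0.2987] 214
slim 0.19 [ 0.5655 -0.2989] 218
slim 0.205 [ 0.5658 -0.2989] 233
bottom 0.1561 [ 0.5667 -0.2986  0.2353]
```

View pics/s6.png

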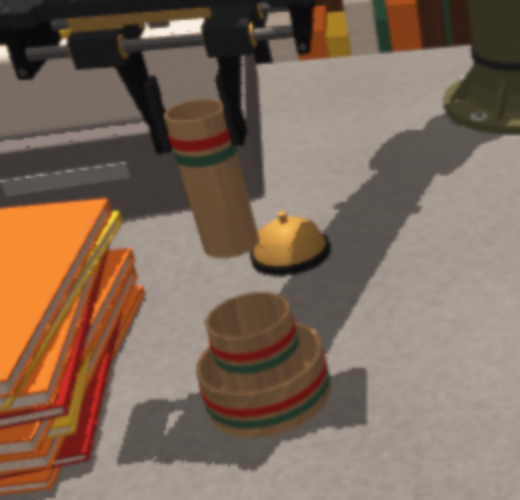

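The crop shows the slim pot upright in the fingers (crop 195-250 px) above the nested pair (250,360). It is only 2 mm off axis, so I'll shift that much and descend.

Request:
drive_tool(moves=[0,0.05,0.5,0,34,0,0.05,1.2,0,34,0,0.05,1.9,0,34,0,0.05,2.6,0,34,0,0.05,3.05,0,34])

```text
time_s: 15.2
tool_pos: [0.5648, -0.3015, 0.11]
tool_rot: [-179.9, 0.2, 0.0]
force: [-0.5, 0.2, -0.2]
grip_width: 0.0402
grasp_force: 12.0
```

Request:
drive_tool(moves=[0,0,0.12,0,34,0,0,0.22,0,34,0,0,0.32,0,34,0,0,0.4,0,34,0,0,0.4,0,34])

```text
time_s: 15.82
tool_pos: [0.566, -0.3024, 0.097]
tool_rot: [180.0, -0.0, -0.0]
force: [-0.4, -0.5, -1.1]
grip_width: 0.0405
grasp_force: 12.0
```

Request:
drive_tool(moves=[0,0,0.03,0,34,0,0,0.06,0,34,0,0,0.06,0,34])

```text
time_s: 16.2
tool_pos: [0.5664, -0.3024, 0.0951]
tool_rot: [180.0, -0.0, 0.0]
force: [-1.1, 1.1, 1.2]
grip_width: 0.0403
grasp_force: 12.0
```

Request:
drive_tool(moves=[0,0,0.02,0,34,0,0,0.02,0,34])

```text
time_s: 16.45
tool_pos: [0.5667, -0.3024, 0.0951]
tool_rot: [180.0, -0.1, 0.0]
force: [-0.6, 0.9, 5.4]
grip_width: 0.0399
grasp_force: 12.0
```

Request:
drive_tool(moves=[0,0,0,0,44,0,0,0,0,52,0,0,0,0,62,0,0,0,0,72,0,0,0,0,72])

```text
time_s: 17.08
tool_pos: [0.566, -0.3024, 0.0936]
tool_rot: [180.0, 0.0, -0.0]
force: [0.4, 0.6, -0.7]
grip_width: 0.0697
grasp_force: 0.0
```

Request:
drive_tool(moves=[0,0,-0.4,0,80,0,0,-1.2,0,80,0,0,-2.2,0,80,0,0,-3.2,0,80,0,0,-4,0,80])

```text
time_s: 17.7
tool_pos: [0.5666, -0.3024, 0.2573]
tool_rot: [179.9, -0.2, 0.0]
force: [0.4, 0.0, 0.4]
grip_width: 0.0802
grasp_force: 0.0
```

Request:
drive_tool(moves=[0,0,0,0,80,0,0,0,0,80])

```text
time_s: 17.95
tool_pos: [0.5658, -0.3022, 0.2536]
tool_rot: [180.0, 0.0, -0.0]
force: [0.4, -0.4, -0.0]
grip_width: 0.08
grasp_force: 0.0
```

```bash
python3 wr.py pics/w7.png .566 -.3 .04 .12; python3 -c "
from h import *
p,d=env.read_camera('scene');cv2.imwrite('pics/s7.png',p[:,:,::-1])"
```

```text
tcp [ 0.5654 -0.3021  0.2528] rim z 0.1207 centre [ 0.5655 -0.3018] r 0.0183 335 hue [ 14. 136. 121.]
extent x 0.545 0.585 y -0.321 -0.282
```

View pics/s7.png

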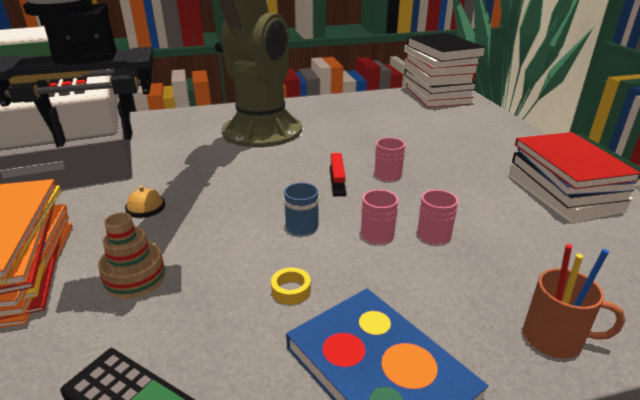

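All three pots are nested upright at (130,255), with the slim rim at 0.121 m as expected. The blue pot is still at (302,208) and the gripper is clear.

```bash
python3 -c "
from cell import env
print(env.sign_off())"
```

```text
the job is handed in; nothing more can be done
None
```

The three banded pots are nested upright in size order, each set down on the floor of the one below, and the job is handed in at about 18 s; the blue pot and the pink look-alikes were left where they stood.

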